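Ready the bench dust extractor: nozzle clicked on, filter lid latched

TASK

Get the little dust extractor on the dental bench ready for use: push the white suction nozzle along its cradle onto the extractor's stub until the orange spring button pops up through the hole in the nozzle, and press the blue filter lid down against its seal until the latch catches and it stays shut. Leave the other things on the bench where they are.

Things in the scene. Friction and masses are not known exactly. Their poses are not given: they have to be found in the camera images.
- extractor: White dust extractor housing, 190 (x) x 200 (y) x 150 mm high, fixed to the bench; place and heading vary. Origin on the bench at the middle of its front face, z up. Its x axis points from the front face into the housing, the direction in which the nozzle is pushed on; stub and cradle lie on its -x side, along y = 0.
- stub_tip (a point): Middle of the free end of the square aluminium stub, at extractor x = -55, z = 50 mm; axes as the extractor's. The stub is 30 mm wide, z 35.5 to 65 mm, and reaches back to the front face.
- cradle_end (a point): Middle of the cradle floor at its outer end (extractor x = -290, z = 30 mm). Cradle: grey trough from the front face to here, 70 mm wide, floor 30 mm above the bench, two side rails 42 mm apart inside that rise to 46 mm above the bench. It keeps the nozzle lined up with the stub.
- nozzle: Loose white square tube, 150 g, 132 mm long, 40 mm wide and high, 3 mm walls; its outer 12 mm are a closed black grille (mouth) 56 mm high. Origin: underside of the open end that goes over the stub; x along the tube towards the extractor, z up. Starts on the cradle floor, open end 65 to 105 mm off the front face. Home: open end against the front face, origin at (0, 0, 30) mm in the extractor's frame.
- nozzle_hole (a point): Centre of the hole in the nozzle's top wall, 25 mm along the tube x 16 mm wide, 20 to 45 mm from the open end, 40 mm above the underside. The button pops up through it over the last 3 mm of travel.
- nozzle_mouth (a point): Point on the flat outer face of the nozzle's mouth, the face to push on: middle of its width, 62 mm above the bench (the face spans 30 to 86 mm above the bench), at x = -132 mm of the nozzle. Axes as the nozzle's.
- spring_button (a joint): Orange spring button, 18 x 10 mm, on top of the stub, 23 to 41 mm from the front face, with a ramp on its outer side that the tube rides over with 5 to 15 N of push. Value in m: 0 fully up (top 72 mm above the bench, 2 mm proud of the nozzle), 0.002 to 0.005 while the nozzle's wall holds it down.
- filter_lid (a joint): Blue lid on the extractor, 193 x 190 x 8 mm, hinge along y at extractor x = 185, z = 150 mm. Value in rad: 0 shut (top 158 mm above the bench), growing as the front edge (stub side) rises. Starts 0.2 to 0.55 and stays where left (stiff hinge). Below about 0.04 the gasket resists; 10 to 15 N on the pad latches it. Latched it stays below 0.01; unlatched it springs back to about 0.04.
- lid_pad (a point): White patch, 35 x 70 mm, on top of the lid near the middle of its front edge, the place to press down: 150 mm from the hinge (extractor x = 35, y = 0 mm when shut). Below the front edge a steel tongue snaps under an orange sprung catch. Moves with the lid.
- plaster_model: Bystander: cream plaster dental model, round, 84 mm across, 78 mm high. Origin at the centre of its underside.
- carton: Bystander: white and pink carton, 70 x 100 x 130 mm high. Origin at the centre of its underside.
- curing_light: Bystander: curing light on a round stand 90 mm across with an orange shield, 220 mm high. Origin at the centre of its underside.
Things that resemble listed ones, but are neither listed nor needed, are in the scene too. What is shaped like the nozzle but purple or turquoise is not meant.

How it is judged:
By the outcome, as a careful person would: the job done as asked, in the order asked, and still so for the second after the job is handed in, with the robot touching nothing.
It also fails if it takes over 51 s, if anything falls off the work surface, if the arm or the gripper's body presses on something with over 40 N, if the wrist force passes 120 N, or if a joint passes its speed limit or range.

ROBOT

A 6-joint arm with a two-finger parallel gripper is mounted at the origin on the work surface. World frame = base frame: x ahead of the robot, y to its left, z up, the work surface at z = 0. Lengths are in m, angles in degrees, forces in N, time in s.
With the tool pointing down it reaches from about 0.35 to 0.875 m from the base axis. Payload 4.2 kg.
Tool frame: the origin (TCP) lies midway between the tips of the shut fingers; the grasp point (between the pads) lies 19 mm behind it; z points along the fingers, y is the line along which they close (so a half turn about z gives the same grasp; the last joint's range is limited). The gripper opens to 87 mm and grips with 3 to 60 N. Pads are 19 mm wide; open, the fingers measure 117 mm over their backs; the gripper's body (75 mm by 190 mm) begins 51 mm behind the grasp point.
Start: joints at [-57.892, 22.042, 0.453, 0, -68.411, -14.817], TCP at [0.186, -0.597, 0.223] pointing down, gripper open.
Joint ranges: [-179.83, 179.83], [-69.29, 118.12], [-61.27, 80.66], [-181.25, 117.63], [-171.15, -9.14], [-177.46, 177.46]. Speed limits (degrees/s): [159.86, 159.86, 180, 180, 180, 180].

INTERFACE

Orientations are given as a 3x3 rotation matrix whose columns are the frame's x, y, z axes.
In Python, from station import sense, capture, camera_params, finish_job gives the robot as it stands.
- The arm moves only by the tool drive_tool, never from a script. Its argument "rows" is a list of rows, each an object of numbers: "tx", "ty", "tz": the shift along the tool's x, y, z in cm; "ax", "ay", "az": the turn, a rotation vector about the tool's x, y, z in rad; "claw": the finger opening in cm, from 0 to 8.7. In form: [{"tx": .., "ty": .., "tz": .., "ax": .., "ay": .., "az": .., "claw": ..}, ...]. A call has 1 to 10 rows; each row shifts and turns the commanded pose from where the row before left it, along the tool's axes as they then stand; what a row does not reach is not made up. A row lasts 1/12 s, in which the tool goes at most 41.7 mm and 7.16 degrees, less where a joint would pass 70% of its speed; a pose out of reach is approached as far as the arm can. A call with a gripper value outside its range is refused whole. The fingers move at their own pace and stop on an object; the grip force is fixed at half the most. Time passes only in rows, so rows that do not move let the fingers close. It gives the time, the measured TCP pose, the force, the opening and the grip force at its end, in the units of the state.
- sense(): the state, without advancing time (a new reading comes with each control period).
- capture(name): name is "scene" or "top" or "wrist"; returns (picture, depth): 420x560x3 uint8, red, green, blue; 420x560 float32, m along the optical axis (not along the pixel's ray), 0 where there is no reading.
- camera_params(name): a dict with "intrinsics" (3x3 intrinsics, pixels), "R" (3x3) and "t" (3): a world point X has camera coordinates R X + t; the wrist camera has in their place "tool_from_camera" (4x4, takes a point from camera to tool coordinates, whose origin is the TCP and whose axes are the flange's). Camera axes: x right, y down, z forward; pixel columns grow to the right and rows downward; lengths in m; the calibration is good to about 2 mm. The wrist camera is an equidistant fisheye: a pixel r from the principal point sees the ray r / f radians off the axis. A picture is of the moment at which its call begins: read the wrist's pose just before it. camera_params takes no time and is no camera call.
- finish_job(): hands the job in; it is judged then, once.
The state is a dict: "time_s": time; "joints": joint angles; "joint_velocities": joint speeds; "effort": joint torques, N m; "tcp_pos": TCP position; "ee_rot": TCP orientation; "wrist_force": force on the tool from outside, world axes, zero at the start; "moment": the same for the moment, N m; "gripper_width": opening from 0.0 (shut) to 1.0 (fully open); "gripper_force": force on a finger pad.
Only numpy, scipy, OpenCV 4.12 (cv2) and the standard library are available. Lean on these libraries where they do the work, as an engineer would, in place of code of your own. Each camera call takes 0.05 s, during which the arm holds its last target. There are 200 camera calls.

## Working session

There is one attempt and no reset: what is moved stays moved. The work goes in short steps, Python scripts to look and compute and a tool call to move; the robot and the scene stay as the last step left them, time stands still between calls to the robot, and variables do not carry over. Pictures are saved under pics/ and viewed, at most 10 in all, crops included, and the job is handed in when it is done.

Besides the shell and the picture viewer there is one more tool, called after "Call:" as name([rows], argument=value, ...), one row to a line, values as JSON. drive_tool: Moves the arm, as the interface text tells. Its arguments: {"type":"object","properties":{"rows":{"type":"array"}},"required":["rows"]}

```bash
mkdir -p pics; cat > h.py <<'E'
import numpy as np, cv2
from station import sense, capture, camera_params
E
python3 - <<'E'
from h import *
for n in ("scene","top"):
    p,d=capture(n); cv2.imwrite(f"pics/{n}0.png",p[:,:,::-1]); np.savez(f"{n}0.npz",p=p,d=d)
    c=camera_params(n); print(n,c); print((d>0).mean())
s=sense(); print(s)
E
```

```text
scene {'intrinsics': array([[393.99803226,   0.        , 279.45736792],
       [  0.        , 393.99803226, 210.9586036 ],
       [  0.        ,   0.        ,   1.        ]]), 'R': array([[ 0.70957578,  0.70462338, -0.00284646],
       [ 0.41294615, -0.41911498, -0.8085902 ],
       [-0.57094455,  0.57258059, -0.58836535]]), 't': array([-0.41877242, -0.1018935 ,  1.64390111])}
0.9958503401360544
top {'intrinsics': array([[412.30570855,   0.        , 280.43552917],
       [  0.        , 412.30570855, 212.88291675],
       [  0.        ,   0.        ,   1.        ]]), 'R': array([[ 0.01752503, -0.99979007, -0.01061532],
       [-0.99388303, -0.01626168, -0.10923407],
       [ 0.10903851,  0.01246471, -0.99395937]]), 't': array([0.05137392, 0.5773606 , 1.13446544])}
0.9957993197278912
{'time_s': 0.1, 'joints': array([-5.78923367e+01,  2.20865024e+01,  3.88143626e-01, -2.42506579e-02,
       -6.84088012e+01, -1.48136657e+01]), 'joint_velocities': array([ 0.05601777, -0.08391638,  0.0778153 ,  0.0653399 ,  0.03039786,
       -0.04912004]), 'effort': array([-1.23104346e-03, -3.91689456e+01,  1.87933034e+01,  4.23185840e+00,
        1.34641113e-02, -6.88245109e-05]), 'tcp_pos': array([ 0.1856279 , -0.59625318,  0.22157384]), 'ee_rot': array([[-9.54838314e-01, -2.97125156e-01, -6.60704906e-04],
       [-2.97125874e-01,  9.54836635e-01,  1.79338611e-03],
       [ 9.80051215e-05,  1.90870629e-03, -9.99998174e-01]]), 'wrist_force': array([ 0.76638677, -0.59488498, -0.5501379 ]), 'moment': array([ 0.00717048, -0.00571259, -0.01441972]), 'gripper_force': 0.0, 'gripper_width': 1.0004812875096178}
```

View pics/scene0.png

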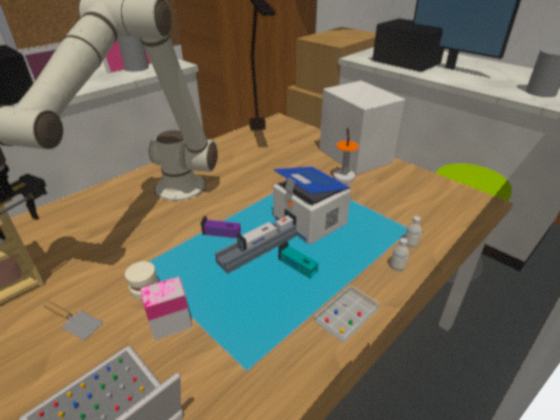

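View pics/top0.png

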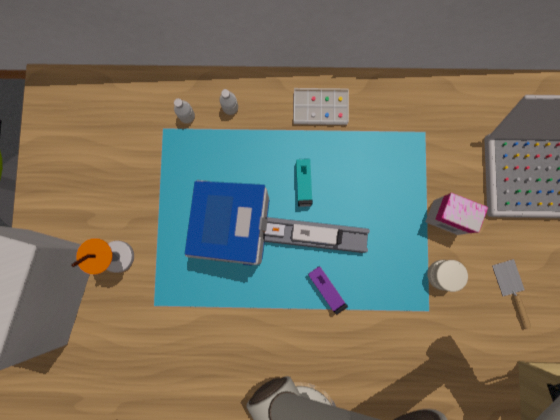

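The scene view shows the extractor with its raised blue lid at (310,180), the nozzle in the cradle around (265,235), and purple and turquoise decoys. In the top view the lid is at (228,222), the white nozzle runs about (293..340, 234), and the cradle end is at (368,242). Next I measure these from both views.

```bash
cat >> h.py <<'E'
def cloud(n,d):
    c=camera_params(n);K=c["intrinsics"];v,u=np.indices(d.shape)
    X=np.stack([(u-K[0,2])*d/K[0,0],(v-K[1,2])*d/K[1,1],d],-1)
    return (X-c["t"])@c["R"]   # R^T (X-t)
def ray(n,u,v,z):
    c=camera_params(n);K=c["intrinsics"]
    r=c["R"].T@np.linalg.solve(K,[u,v,1]);o=-c["R"].T@c["t"]
    return o+r*(z-o[2])/r[2]
E
python3 - <<'E'
from h import *
for n in ("top","scene"):
    z=np.load(n+"0.npz");p,d=z["p"],z["d"];W=cloud(n,d);hsv=cv2.cvtColor(p,cv2.COLOR_RGB2HSV)
    H,S,V=[hsv[...,i].astype(int) for i in range(3)]
    roi=(W[...,0]>.2)&(W[...,0]<.85)&(abs(W[...,1])<.5)
    print(n,"table z",np.median(W[...,2][roi&(abs(H-96)<8)&(S>150)]))
    lid=roi&(H>105)&(H<122)&(S>150)&(W[...,2]>.12)
    P=W[lid]; c=P.mean(0); u,s,vt=np.linalg.svd(P-c,full_matrices=False); nn=vt[2]*np.sign(vt[2][2])
    print("lid",lid.sum(),c,"normal",nn,"tilt",np.arccos(nn[2]),"azim",np.degrees(np.arctan2(nn[1],nn[0])),"res",s[2]/lid.sum()**.5)
    k=cv2.minAreaRect(np.float32(P[:,:2])); print(k, P[:,2].min(),P[:,2].max())
    for q in cv2.boxPoints(k):
        print("  corner",q)
    o=roi&(H<14)&(S>140)&(V>120)&(W[...,2]>.03)&(W[...,2]<.2)
    nl,L,st,ce=cv2.connectedComponentsWithStats(o.astype(np.uint8))
    for i in range(1,nl):
        if st[i,4]>3: print("orange",ce[i],st[i,4],np.median(W[L==i],0))
    print("neutral")
    cr=roi&(S<90)&(W[...,2]>.022)&(W[...,2]<.1)
    if n=="top":
        cr[:200]=0;cr[255:]=0;cr[:,:262]=0;cr[:,372:]=0
        P=W[cr];print(cv2.minAreaRect(np.float32(P[:,:2])))
        for uu in range(262,372,3):
            col=slice(0,420); vs=np.where(cr[:,uu])[0]
            if len(vs):
                vm=int(vs.mean()); print(uu,vm,W[vm,uu].round(3),p[vm,uu])
t=np.load("top0.npz")["p"];cv2.imwrite("pics/crop1.png",cv2.resize(t[170:275,180:380,::-1],None,fx=4,fy=4,interpolation=cv2.INTER_CUBIC))
E
```

```text
top table z -8.172009775510336e-06
lid 4836 [0.53822727 0.1998894  0.19030213] normal [0.18261112 0.86243748 0.47207496] tilt 1.0791532877655265 azim 78.04485914751176 res 0.044499346410125686
((0.536424458026886, 0.16440552473068237), (0.2510901987552643, 0.18652455508708954), 84.54877471923828) 0.15272817127962765 1.191225356416655
  corner [0.43165737 0.04828798]
  corner [0.61733836 0.03056844]
  corner [0.64119154 0.28052306]
  corner [0.45551056 0.2982426 ]
orange [275.5        229.08333333] 12 [0.52700046 0.07336704 0.06835326]
neutral
((0.5368976593017578, -0.03792200982570648), (0.2957097589969635, 0.14786605536937714), 89.05116271972656)
262 245 [0.484 0.11  0.063] [ 98  96 100]
265 228 [0.522 0.096 0.188] [101  99  98]
268 226 [0.536 0.094 0.065] [181 175 180]
271 229 [0.528 0.086 0.062] [174 166 170]
274 229 [0.528 0.077 0.071] [187 102   0]
277 230 [0.525 0.069 0.068] [181 100  42]
280 230 [0.526 0.061 0.063] [185 178 182]
283 230 [0.526 0.053 0.063] [183 177 182]
286 231 [0.526 0.045 0.03 ] [117 115 119]
289 231 [0.526 0.036 0.027] [117 113 118]
292 232 [0.523 0.028 0.0
[... 1122 characters left out ...]
4]
scene table z 0.002666040504561631
lid 785 [0.5642045  0.19259892 0.19143968] normal [0.03557501 0.28580826 0.95762626] tilt 0.2921520928163648 azim 82.90479467540635 res 0.0013868381474318057
((0.5528254508972168, 0.19507454335689545), (0.17539165914058685, 0.17546455562114716), 83.72868347167969) 0.16242616358532147 0.21882160192826658
  corner [0.4560386  0.11748709]
  corner [0.6304531  0.09831993]
  corner [0.6496123  0.27266198]
  corner [0.4751978  0.29182917]
orange [341.33333333 148.2       ] 15 [0.45401221 0.48927299 0.1597048 ]
orange [290.05882353 203.23529412] 17 [0.53535457 0.10539    0.12623641]
orange [283.16666667 219.        ] 6 [0.532639   0.07728962 0.07319679]
neutral
```

View pics/crop1.png

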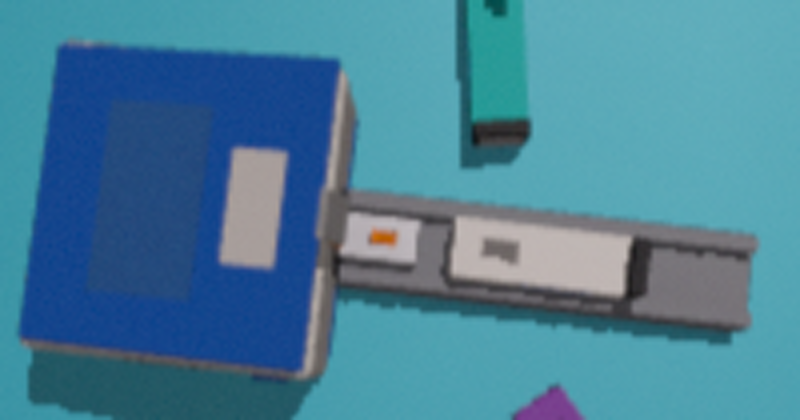

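The crop shows the nozzle's white top from crop (452,248) to (632,270), with the black mouth at 640. The cradle end is at 750, the orange button at (383,237), and the lid pad at (253,208). Next I fit the axis and pad position in both views.

```bash
python3 - <<'E'
from h import *
D={}
for n in ("top","scene"):
    z=np.load(n+"0.npz");p,d=z["p"],z["d"];W=cloud(n,d);hsv=cv2.cvtColor(p,cv2.COLOR_RGB2HSV)
    H,S,V=[hsv[...,i].astype(int) for i in range(3)]
    X,Y,Z=W[...,0],W[...,1],W[...,2]
    box=(abs(X-.52)<.05)&(Y>-.2)&(Y<.11)
    top=box&(V>150)&(S<40)&(abs(Z-.07)<.012)&(Y<.04)
    r=cv2.minAreaRect(np.float32(W[top][:,:2])); f=cv2.fitLine(np.float32(W[top][:,:2]),cv2.DIST_L2,0,.01,.01).ravel()
    print(n,"nozzle",top.sum(),r,"z",np.median(Z[top]),"az",np.degrees(np.arctan2(f[1],f[0])),"Yrange",Y[top].min(),Y[top].max())
    mo=box&(V<70)&(Y<-.07)&(Y>-.13)&(Z>.035)
    if mo.sum(): print("mouth",mo.sum(),W[mo].min(0),W[mo].max(0),np.median(W[mo],0))
    fl=(abs(X-.52)<.07)&(Y>-.2)&(Y<-.115)&(S<60)&(Z>.02)&(Z<.055)
    r=cv2.minAreaRect(np.float32(W[fl][:,:2]));print("cradle",fl.sum(),r,cv2.boxPoints(r).round(3).tolist())
    lid=(abs(X-.54)<.16)&(abs(Y-.2)<.2)&(H>105)&(H<122)&(S>150)&(Z>.15)&(Z<.27)
    P=W[lid];c=P.mean(0);u,s,vt=np.linalg.svd(P-c,full_matrices=False);nn=vt[2]*np.sign(vt[2][2])
    print("lid",c,nn,"tilt",np.arccos(nn[2]),"az",np.degrees(np.arctan2(nn[1],nn[0])),s[2]/lid.sum()**.5,P[:,2].min(),P[:,2].max())
    hull=cv2.fillConvexPoly(np.zeros(d.shape,np.uint8),cv2.convexHull(np.argwhere(lid)[:,::-1].astype(np.int32)),1)>0
    pad=hull&(V>130)&(S<60)&(Z>.15)
    nl,L,st,ce=cv2.connectedComponentsWithStats(pad.astype(np.uint8))
    i=1+np.argmax(st[1:,4]);print("pad",ce[i],st[i,4],np.median(W[L==i],0),cv2.minAreaRect(np.float32(W[L==i][:,:2])))
    for nm,q in dict(plaster=(.4,-.38),carton=(.5,-.42),light=(.45,.48)).items():
        m=(np.hypot(X-q[0],Y-q[1])<.12)&(Z>.06);print(nm,W[m].min(0).round(3),W[m].max(0).round(3))
E
```

```text
top nozzle 588 ((0.5181306600570679, -0.033531591296195984), (0.11861521005630493, 0.04010152444243431), 84.0716552734375) z 0.06952281528153192 az 84.37217 Yrange -0.09418758247760473 0.02556971379101422
mouth 83 [ 0.4822552  -0.10544477  0.03852615] [ 0.52710107 -0.07220184  0.09074853] [ 0.5054133  -0.09713632  0.08507259]
cradle 580 ((0.5056697726249695, -0.14747822284698486), (0.06949612498283386, 0.06598533689975739), 84.63727569580078) [[0.4699999988079071, -0.17900000512599945], [0.5350000262260437, -0.1850000023841858], [0.5419999957084656, -0.11599999666213989], [0.47600001096725464, -0.10999999940395355]]
lid [0.53865257 0.20062188 0.18551899] [0.02876307 0.29568681 0.95485182] tilt 0.30163573518866893 az 84.44400778933903 0.0017019749864154083 0.15272817127962765 0.2176853094347341
pad [242.8857868  221.48730964] 394 [0.53525199 0.14905117 0.20223336] ((0.4964665174484253, 0.12213476002216339), (0.16479526460170746, 0.06770224869251251), 35.6407585144043)
plaster [ 0.373 -0.44   0.06 ] [ 0.452 -0.357  0.084]
carton [ 0.381 -0.472  0.06 ] [ 0.617 -0.355  0.136]
light [0.40
[... 459 characters left out ...]
56), 86.3871078491211) [[0.47999998927116394, -0.18000000715255737], [0.5460000038146973, -0.18400000035762787], [0.5509999990463257, -0.11599999666213989], [0.48399999737739563, -0.1120000034570694]]
lid [0.5642045  0.19259892 0.19143968] [0.03557501 0.28580826 0.95762626] tilt 0.2921520928163648 az 82.90479467540635 0.0013868381474318057 0.16242616358532147 0.21882160192826658
pad [300.6375 178.225 ] 80 [0.54125031 0.14933599 0.20652362] ((0.5410444736480713, 0.14887361228466034), (0.03922659158706665, 0.07220488786697388), 87.82694244384766)
plaster [ 0.28 -0.5   0.06] [ 0.457 -0.355  0.611]
carton [ 0.381 -0.471  0.06 ] [ 0.619 -0.353  0.135]
light [0.404 0.484 0.06 ] [0.496 0.6   0.304]
```

Call:
drive_tool([
  {"tx":-3.18,"ty":2.43,"claw":0},
  {"tx":-3.18,"ty":2.43,"claw":0},
  {"tx":-3.18,"ty":2.43,"claw":0},
  {"tx":-3.18,"ty":2.43,"claw":0},
  {"tx":-3.18,"ty":2.43,"claw":0},
  {"tx":-3.18,"ty":2.43,"claw":0},
  {"tx":-3.18,"ty":2.43,"claw":0},
])

```text
invalid input at $.rows[0]: expected keys tx, ty, tz, ax, ay, az, claw
```

Call:
drive_tool([
  {"tx":-3.18,"ty":2.43,"claw":0},
  {"tx":-3.18,"ty":2.43,"claw":0},
  {"tx":-3.18,"ty":2.43,"claw":0},
  {"tx":-3.18,"ty":2.43,"claw":0},
  {"tx":-3.18,"ty":2.43,"claw":0},
  {"tx":-3.18,"ty":2.43,"claw":0},
  {"tx":-3.18,"ty":2.43,"claw":0},
])

```text
invalid input at $.rows[0]: expected keys tx, ty, tz, ax, ay, az, claw
```

Call:
drive_tool([
  {"az":-0.118,"claw":0},
  {"az":-0.118,"claw":0},
  {"az":-0.118,"claw":0},
  {"az":-0.118,"claw":0},
  {"az":-0.118,"claw":0},
  {"az":-0.118,"claw":0},
  {"az":-0.118,"claw":0},
  {"az":-0.118,"claw":0},
  {"az":-0.118,"claw":0},
  {"az":-0.118,"claw":0},
])

```text
invalid input at $.rows[0]: expected keys tx, ty, tz, ax, ay, az, claw
```

Call:
drive_tool([
  {"claw":0},
  {"claw":0},
])

```text
invalid input at $.rows[0]: expected keys tx, ty, tz, ax, ay, az, claw
```

```bash
python3 - <<'E'
from h import *
s=sense();p,d=capture("wrist");cv2.imwrite("pics/wrist1.png",p[:,:,::-1]);np.savez("wrist1.npz",p=p,d=d,R=s["ee_rot"],t=s["tcp_pos"])
print(s["tcp_pos"],s["ee_rot"].round(3),s["joints"].round(1),camera_params("wrist"),(d>0).mean())
E
```

```text
[ 0.1856279  -0.59625318  0.22157384] [[-0.955 -0.297 -0.001]
 [-0.297  0.955  0.002]
 [ 0.     0.002 -1.   ]] [-57.9  22.1   0.4  -0.  -68.4 -14.8] {'intrinsics': array([[325.1922621 ,   0.        , 282.19021468],
       [  0.        , 325.1922621 , 211.02536943],
       [  0.        ,   0.        ,   1.        ]]), 'tool_from_camera': array([[-7.79145495e-04, -9.64791080e-01, -2.63016282e-01,
         7.18916660e-02],
       [ 9.99999484e-01, -5.80247929e-04, -8.33891594e-04,
         1.26992760e-04],
       [ 6.51916519e-04, -2.63016796e-01,  9.64791034e-01,
        -1.62094261e-01],
       [ 0.00000000e+00,  0.00000000e+00,  0.00000000e+00,
         1.00000000e+00]])} 0.9719090136054421
```

View pics/wrist1.png

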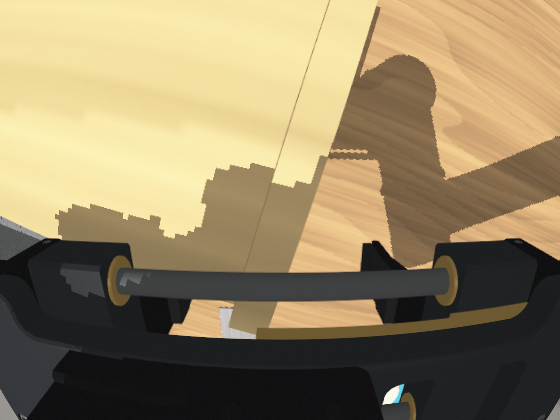

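Every row needs all seven keys, so nothing has moved yet. The wrist picture shows only the wooden bench and the fingers at rows 240-330. I'll stop above the nozzle first to look from near.

Call:
drive_tool([
  {"tx":-2.86,"ty":2.6,"tz":0,"ax":0,"ay":0,"az":0,"claw":0},
  {"tx":-2.86,"ty":2.6,"tz":0,"ax":0,"ay":0,"az":0,"claw":0},
  {"tx":-2.86,"ty":2.6,"tz":0,"ax":0,"ay":0,"az":0,"claw":0},
  {"tx":-2.86,"ty":2.6,"tz":0,"ax":0,"ay":0,"az":0,"claw":0},
  {"tx":-2.86,"ty":2.6,"tz":0,"ax":0,"ay":0,"az":0,"claw":0},
  {"tx":-2.86,"ty":2.6,"tz":0,"ax":0,"ay":0,"az":0,"claw":0},
  {"tx":-2.86,"ty":2.6,"tz":0,"ax":0,"ay":0,"az":0,"claw":0},
  {"tx":-2.86,"ty":2.6,"tz":0,"ax":0,"ay":0,"az":0,"claw":0},
])

```text
time_s: 0.82
tcp_pos: [0.3428, -0.3283, 0.2225]
ee_rot: [[-0.955, -0.297, 0.0], [-0.297, 0.955, 0.0], [-0.0, 0.0, -1.0]]
wrist_force: [0.5, -0.2, -0.2]
gripper_width: 0.482
gripper_force: 0.0
```

Call:
drive_tool([
  {"tx":-2.86,"ty":2.6,"tz":0,"ax":0,"ay":0,"az":0,"claw":0},
  {"tx":-2.86,"ty":2.6,"tz":0,"ax":0,"ay":0,"az":0,"claw":0},
  {"tx":-2.86,"ty":2.6,"tz":0,"ax":0,"ay":0,"az":0,"claw":0},
  {"tx":-2.86,"ty":2.6,"tz":0,"ax":0,"ay":0,"az":0,"claw":0},
  {"tx":-2.86,"ty":2.6,"tz":0,"ax":0,"ay":0,"az":0,"claw":0},
  {"tx":-2.86,"ty":2.6,"tz":0,"ax":0,"ay":0,"az":0,"claw":0},
  {"tx":-2.86,"ty":2.6,"tz":0,"ax":0,"ay":0,"az":0,"claw":0},
  {"tx":-2.86,"ty":2.6,"tz":0,"ax":0,"ay":0,"az":0,"claw":0},
  {"tx":-2.86,"ty":2.6,"tz":0,"ax":0,"ay":0,"az":0,"claw":0},
])

```text
time_s: 1.57
tcp_pos: [0.519, -0.0283, 0.2225]
ee_rot: [[-0.955, -0.298, -0.0], [-0.298, 0.955, 0.0], [0.0, 0.0, -1.0]]
wrist_force: [1.0, -0.1, 0.0]
gripper_width: 0.002
gripper_force: 0.0
```

Call:
drive_tool([
  {"tx":0,"ty":0,"tz":0,"ax":0,"ay":0,"az":-0.118,"claw":0},
  {"tx":0,"ty":0,"tz":0,"ax":0,"ay":0,"az":-0.118,"claw":0},
  {"tx":0,"ty":0,"tz":0,"ax":0,"ay":0,"az":-0.118,"claw":0},
  {"tx":0,"ty":0,"tz":0,"ax":0,"ay":0,"az":-0.118,"claw":0},
  {"tx":0,"ty":0,"tz":0,"ax":0,"ay":0,"az":-0.118,"claw":0},
  {"tx":0,"ty":0,"tz":0,"ax":0,"ay":0,"az":-0.118,"claw":0},
  {"tx":0,"ty":0,"tz":0,"ax":0,"ay":0,"az":-0.118,"claw":0},
  {"tx":0,"ty":0,"tz":0,"ax":0,"ay":0,"az":-0.118,"claw":0},
  {"tx":0,"ty":0,"tz":0,"ax":0,"ay":0,"az":-0.118,"claw":0},
  {"tx":0,"ty":0,"tz":0,"ax":0,"ay":0,"az":-0.118,"claw":0},
])

```text
time_s: 2.4
tcp_pos: [0.5184, -0.0302, 0.2222]
ee_rot: [[-0.083, -0.997, -0.001], [-0.997, 0.083, 0.0], [0.0, 0.001, -1.0]]
wrist_force: [-0.3, -0.1, -0.3]
gripper_width: 0.009
gripper_force: 0.0
```

Call:
drive_tool([
  {"tx":0,"ty":0,"tz":0,"ax":0,"ay":0,"az":0,"claw":0},
  {"tx":0,"ty":0,"tz":0,"ax":0,"ay":0,"az":0,"claw":0},
])

```text
time_s: 2.57
tcp_pos: [0.5184, -0.0302, 0.2223]
ee_rot: [[-0.092, -0.996, -0.001], [-0.996, 0.092, 0.0], [0.0, 0.001, -1.0]]
wrist_force: [-0.5, 0.2, -0.3]
gripper_width: 0.012
gripper_force: 0.0
```

```bash
cat >> h.py <<'E'
def wcloud(z):
    c=camera_params("wrist");K=c["intrinsics"];T=c["tool_from_camera"];d=z["d"];v,u=np.indices(d.shape)
    a=(u-K[0,2])/K[0,0];b=(v-K[1,2])/K[1,1];th=np.hypot(a,b);k=np.tan(th)/np.maximum(th,1e-9)
    X=np.stack([a*k*d,b*k*d,d],-1)@T[:3,:3].T+T[:3,3]
    return X@z["R"].T+z["t"]
def wrist(name):
    s=sense();p,d=capture("wrist");cv2.imwrite(f"pics/{name}.png",p[:,:,::-1]);np.savez(name+".npz",p=p,d=d,R=s["ee_rot"],t=s["tcp_pos"]);return s
E
python3 - <<'E'
from h import *
s=wrist("wrist2");print(s["time_s"],s["tcp_pos"],s["ee_rot"].round(3),s["joints"].round(1),s["gripper_width"],s["wrist_force"])
z=np.load("wrist2.npz");W=wcloud(z);p=z["p"];hsv=cv2.cvtColor(p,cv2.COLOR_RGB2HSV);V=hsv[...,2];S=hsv[...,1]
X,Y,Z=[W[...,i] for i in range(3)]
top=(abs(X-.515)<.05)&(Y<.03)&(Y>-.1)&(abs(Z-.07)<.01)&(V>140)&(S<60)
mo=(abs(X-.515)<.04)&(abs(Y+.1)<.03)&(abs(Z-.086)<.008)
fl=(abs(X-.51)<.07)&(Y<-.115)&(Y>-.22)&(Z>.02)&(Z<.055)&(S<70)
for n,m in (("top",top),("mouth",mo),("cradle",fl)):
    if m.sum()>10:
        r=cv2.minAreaRect(np.float32(W[m][:,:2]));print(n,m.sum(),r,np.median(W[m],0),cv2.boxPoints(r).round(4).tolist())
E
```

```text
2.5667 [ 0.51843671 -0.03018735  0.22234053] [[-0.092 -0.996 -0.001]
 [-0.996  0.092  0.   ]
 [ 0.     0.001 -1.   ]] [ 14.6  11.8 -14.2  -0.  -64.  -19.9] 0.0116540949168246 [-0.49355195  0.19134422 -0.34143864]
top 3874 ((0.517480194568634, -0.03629300743341446), (0.1111392006278038, 0.040171749889850616), 84.51494598388672) [ 0.51678238 -0.04465717  0.06995599] [[0.49219998717308044, -0.08969999849796295], [0.5321999788284302, -0.09350000321865082], [0.5428000092506409, 0.017100000753998756], [0.5027999877929688, 0.020899999886751175]]
mouth 571 ((0.5118303894996643, -0.0980943813920021), (0.012068649753928185, 0.03944121673703194), 84.484619140625) [ 0.51193511 -0.09777115  0.08571188] [[0.49160000681877136, -0.10220000147819519], [0.5309000015258789, -0.10599999874830246], [0.5320000052452087, -0.09399999678134918], [0.4927999973297119, -0.09019999951124191]]
cradle 3866 ((0.5076795220375061, -0.14719700813293457), (0.06992363184690475, 0.06943157315254211), 84.5169677734375) [ 0.50837385 -0.14772836  0.0304741 ] [[0.4697999954223633, -0.17870000004768372], [0.5389000177383423, -0.18529999256134033], [0.5455999970436096, -0.11569999903440475], [0.476500004529953, -0.10909999907016754]]
```

View pics/wrist2.png

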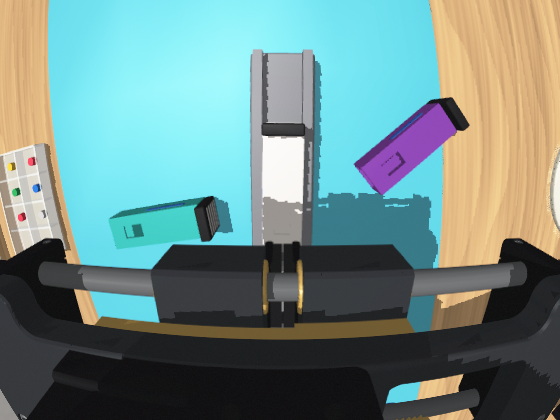

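Seen from near: cradle at columns 250-313, nozzle at 262-306 with its black mouth at row 130. The axis azimuth is 84.5°, the mouth face is at (0.511, -0.104), top edge z 0.086 (matches the text), and travel to home is about 80 mm. I back off behind the mouth and go down.

Call:
drive_tool([
  {"tx":4,"ty":0,"tz":0,"ax":0,"ay":0,"az":0,"claw":0},
  {"tx":4,"ty":0,"tz":0,"ax":0,"ay":0,"az":0,"claw":0},
  {"tx":4,"ty":0,"tz":0,"ax":0,"ay":0,"az":0,"claw":0},
  {"tx":0,"ty":0,"tz":3.4,"ax":0,"ay":0,"az":0,"claw":0},
  {"tx":0,"ty":0,"tz":3.4,"ax":0,"ay":0,"az":0,"claw":0},
  {"tx":0,"ty":0,"tz":3.4,"ax":0,"ay":0,"az":0,"claw":0},
  {"tx":0,"ty":0,"tz":3.4,"ax":0,"ay":0,"az":0,"claw":0},
  {"tx":0,"ty":0,"tz":3.4,"ax":0,"ay":0,"az":0,"claw":0},
  {"tx":0,"ty":0,"tz":0,"ax":0,"ay":0,"az":0,"claw":0},
  {"tx":0,"ty":0,"tz":0,"ax":0,"ay":0,"az":0,"claw":0},
])

```text
time_s: 3.45
tcp_pos: [0.5071, -0.1499, 0.0515]
ee_rot: [[-0.09, -0.996, -0.004], [-0.996, 0.09, -0.0], [0.001, 0.004, -1.0]]
wrist_force: [0.9, -0.1, 0.3]
gripper_width: 0.003
gripper_force: 0.0
```

Call:
drive_tool([
  {"tx":-1.5,"ty":0,"tz":0,"ax":0,"ay":0,"az":0,"claw":0},
  {"tx":-1.0,"ty":0,"tz":0,"ax":0,"ay":0,"az":0,"claw":0},
  {"tx":-0.6,"ty":0,"tz":0,"ax":0,"ay":0,"az":0,"claw":0},
  {"tx":-0.6,"ty":0,"tz":0,"ax":0,"ay":0,"az":0,"claw":0},
  {"tx":-0.6,"ty":0,"tz":0,"ax":0,"ay":0,"az":0,"claw":0},
  {"tx":-0.6,"ty":0,"tz":0,"ax":0,"ay":0,"az":0,"claw":0},
  {"tx":-0.6,"ty":0,"tz":0,"ax":0,"ay":0,"az":0,"claw":0},
  {"tx":-0.6,"ty":0,"tz":0,"ax":0,"ay":0,"az":0,"claw":0},
])

```text
time_s: 4.12
tcp_pos: [0.5136, -0.0885, 0.0528]
ee_rot: [[-0.089, -0.996, 0.0], [-0.996, 0.089, -0.0], [0.0, -0.0, -1.0]]
wrist_force: [0.7, -0.8, 1.4]
gripper_width: 0.007
gripper_force: 0.5
```

Call:
drive_tool([
  {"tx":-0.6,"ty":0,"tz":0,"ax":0,"ay":0,"az":0,"claw":0},
  {"tx":-0.6,"ty":0,"tz":0,"ax":0,"ay":0,"az":0,"claw":0},
  {"tx":-0.6,"ty":0,"tz":0,"ax":0,"ay":0,"az":0,"claw":0},
  {"tx":-0.6,"ty":0,"tz":0,"ax":0,"ay":0,"az":0,"claw":0},
  {"tx":0,"ty":0,"tz":0,"ax":0,"ay":0,"az":0,"claw":0},
])

```text
time_s: 4.53
tcp_pos: [0.5155, -0.0644, 0.0525]
ee_rot: [[-0.088, -0.996, -0.0], [-0.996, 0.088, -0.0], [0.0, 0.0, -1.0]]
wrist_force: [1.2, -1.5, 0.6]
gripper_width: 0.001
gripper_force: 0.3
```

Call:
drive_tool([
  {"tx":-0.4,"ty":0,"tz":0,"ax":0,"ay":0,"az":0,"claw":0},
  {"tx":-0.4,"ty":0,"tz":0,"ax":0,"ay":0,"az":0,"claw":0},
  {"tx":-0.4,"ty":0,"tz":0,"ax":0,"ay":0,"az":0,"claw":0},
])

```text
time_s: 4.78
tcp_pos: [0.5163, -0.0536, 0.0525]
ee_rot: [[-0.09, -0.996, -0.001], [-0.996, 0.09, -0.001], [0.001, 0.001, -1.0]]
wrist_force: [0.8, -3.5, 1.6]
gripper_width: 0.009
gripper_force: 2.1
```

Call:
drive_tool([
  {"tx":-0.3,"ty":0,"tz":0,"ax":0,"ay":0,"az":0,"claw":0},
  {"tx":-0.3,"ty":0,"tz":0,"ax":0,"ay":0,"az":0,"claw":0},
  {"tx":-0.3,"ty":0,"tz":0,"ax":0,"ay":0,"az":0,"claw":0},
])

```text
time_s: 5.03
tcp_pos: [0.5173, -0.044, 0.0525]
ee_rot: [[-0.089, -0.996, -0.0], [-0.996, 0.089, -0.0], [0.0, 0.0, -1.0]]
wrist_force: [0.7, -4.1, 0.7]
gripper_width: 0.006
gripper_force: 2.0
```

Call:
drive_tool([
  {"tx":-0.2,"ty":0,"tz":0,"ax":0,"ay":0,"az":0,"claw":0},
  {"tx":-0.2,"ty":0,"tz":0,"ax":0,"ay":0,"az":0,"claw":0},
])

```text
time_s: 5.2
tcp_pos: [0.5177, -0.0399, 0.0525]
ee_rot: [[-0.089, -0.996, -0.0], [-0.996, 0.089, -0.0], [0.0, 0.0, -1.0]]
wrist_force: [0.8, -4.1, -0.2]
gripper_width: 0.009
gripper_force: 2.0
```

Call:
drive_tool([
  {"tx":-0.15,"ty":0,"tz":0,"ax":0,"ay":0,"az":0,"claw":0},
  {"tx":-0.15,"ty":0,"tz":0,"ax":0,"ay":0,"az":0,"claw":0},
])

```text
time_s: 5.37
tcp_pos: [0.518, -0.0365, 0.0525]
ee_rot: [[-0.089, -0.996, 0.0], [-0.996, 0.089, 0.001], [-0.001, -0.0, -1.0]]
wrist_force: [-0.0, -0.4, -0.6]
gripper_width: 0.009
gripper_force: 0.3
```

Call:
drive_tool([
  {"tx":-0.1,"ty":0,"tz":0,"ax":0,"ay":0,"az":0,"claw":0},
  {"tx":-0.1,"ty":0,"tz":0,"ax":0,"ay":0,"az":0,"claw":0},
])

```text
time_s: 5.53
tcp_pos: [0.5181, -0.0357, 0.0526]
ee_rot: [[-0.088, -0.996, -0.001], [-0.996, 0.088, -0.001], [0.001, 0.001, -1.0]]
wrist_force: [1.3, -10.3, 1.0]
gripper_width: 0.006
gripper_force: 5.0
```

Call:
drive_tool([
  {"tx":-0.1,"ty":0,"tz":0,"ax":0,"ay":0,"az":0,"claw":0},
  {"tx":0,"ty":0,"tz":0,"ax":0,"ay":0,"az":0,"claw":0},
])

```text
time_s: 5.7
tcp_pos: [0.5181, -0.0357, 0.0527]
ee_rot: [[-0.089, -0.996, -0.001], [-0.996, 0.089, -0.002], [0.002, 0.001, -1.0]]
wrist_force: [1.7, -10.2, 1.0]
gripper_width: 0.005
gripper_force: 4.9
```

The force dropped at the pop (0.4 N) and then rose to 10 N with no further travel, so the tube is against the front face. I back off, rise and look.

Call:
drive_tool([
  {"tx":1.5,"ty":0,"tz":0,"ax":0,"ay":0,"az":0,"claw":0},
  {"tx":2,"ty":0,"tz":0,"ax":0,"ay":0,"az":0,"claw":0},
  {"tx":0,"ty":0,"tz":-3.65,"ax":0,"ay":0,"az":0,"claw":0},
  {"tx":0,"ty":0,"tz":-3.65,"ax":0,"ay":0,"az":0,"claw":0},
  {"tx":0,"ty":0,"tz":-3.65,"ax":0,"ay":0,"az":0,"claw":0},
  {"tx":0,"ty":0,"tz":-3.65,"ax":0,"ay":0,"az":0,"claw":0},
  {"tx":0,"ty":0,"tz":-3.65,"ax":0,"ay":0,"az":0,"claw":0},
  {"tx":0,"ty":0,"tz":-3.65,"ax":0,"ay":0,"az":0,"claw":0},
  {"tx":0,"ty":0,"tz":0,"ax":0,"ay":0,"az":0,"claw":0},
])

```text
time_s: 6.45
tcp_pos: [0.5192, -0.0689, 0.2801]
ee_rot: [[-0.087, -0.996, 0.017], [-0.996, 0.087, 0.0], [-0.002, -0.017, -1.0]]
wrist_force: [1.3, -0.1, 1.0]
gripper_width: 0.006
gripper_force: 0.0
```

```bash
python3 - <<'E'
from h import *
ims=[];O=np.array([.5322,.1067]);e=np.array([.0958,.9954])
p,d=capture("top");W=cloud("top",d);np.savez("top1.npz",p=p,d=d)
hsv=cv2.cvtColor(p,cv2.COLOR_RGB2HSV);H,S,V=[hsv[...,i].astype(int) for i in range(3)]
m=(abs(W[...,0]-.525)<.05)&(W[...,1]<.1)&(W[...,1]>-.1)&(W[...,2]<.12)
o=m&(H<16)&(S>130)&(V>90);print("orange",o.sum(),np.median(W[o],0) if o.any() else 0, W[o][:,2].max() if o.any() else 0)
t=m&(V>150)&(S<40)&(abs(W[...,2]-.07)<.012);s=(W[t][:,:2]-O)@e;print("nozzle s",np.percentile(s,[1,99]),"z",np.median(W[t][:,2]))
s=sense();print(s["tcp_pos"],s["wrist_force"])
q,_=capture("scene")
a=cv2.resize(p[170:275,200:330,::-1],(520,420),interpolation=cv2.INTER_CUBIC);b=cv2.resize(q[190:260,230:310,::-1],(480,420),interpolation=cv2.INTER_CUBIC)
cv2.imwrite("pics/chk.png",cv2.resize(np.hstack([a,b]),(800,336)))
E
```

```text
orange 0 0 0Traceback (most recent call last):
  File "<stdin>", line 7, in <module>
    return _quantile_unchecked(
        a, q, axis, out, overwrite_input, method, keepdims, weights)
    return _ureduce(a,
                    func=_quantile_ureduce_func,
    ...<5 lines>...
                    overwrite_input=overwrite_input,
                    method=method)
    r = func(a, **kwargs)
    result = _quantile(arr,
                       quantiles=q,
    ...<2 lines>...
                       out=out,
                       weights=wgt)
    slices_having_nans = np.isnan(arr[-1, ...])
                                  ~~~^^^^^^^^^
IndexError: index -1 is out of bounds for axis 0 with size 0
```

Call:
drive_tool([
  {"tx":-3.53,"ty":0.03,"tz":0,"ax":0,"ay":0,"az":0,"claw":0},
  {"tx":-3.53,"ty":0.03,"tz":0,"ax":0,"ay":0,"az":0,"claw":0},
  {"tx":-3.53,"ty":0.03,"tz":0,"ax":0,"ay":0,"az":0,"claw":0},
  {"tx":-3.53,"ty":0.03,"tz":0,"ax":0,"ay":0,"az":0,"claw":0},
  {"tx":-3.53,"ty":0.03,"tz":0,"ax":0,"ay":0,"az":0,"claw":0},
  {"tx":-3.53,"ty":0.03,"tz":0,"ax":0,"ay":0,"az":0,"claw":0},
  {"tx":0,"ty":0,"tz":0,"ax":0,"ay":0,"az":0,"claw":0},
  {"tx":0,"ty":0,"tz":0,"ax":0,"ay":0,"az":0,"claw":0},
])

```text
time_s: 7.17
tcp_pos: [0.5315, 0.144, 0.2697]
ee_rot: [[-0.086, -0.996, -0.003], [-0.996, 0.086, -0.001], [0.001, 0.003, -1.0]]
wrist_force: [0.5, -0.3, 0.4]
gripper_width: 0.003
gripper_force: 0.0
```

```bash
cat > chk.py <<'E'
from h import *
import sys
O=np.array([.5322,.1067]);e=np.array([.0958,.9954]);nm=sys.argv[1]
s=wrist(nm);z=np.load(nm+".npz");W=wcloud(z);p=z["p"]
hsv=cv2.cvtColor(p,cv2.COLOR_RGB2HSV);H,S,V=[hsv[...,i].astype(int) for i in range(3)]
a=(W[...,:2]-O)@e;l=(W[...,:2]-O)@[e[1],-e[0]]
m=(abs(l)<.03)&(a<.0)&(a>-.16)&(W[...,2]<.12)
o=m&(H<18)&(S>130)&(V>90)
if o.sum(): print("button s",a[o].min(),a[o].max(),"lat",np.median(l[o]),"z med/max",np.median(W[o][:,2]),W[o][:,2].max())
t=m&(V>140)&(S<60)&(abs(W[...,2]-.07)<.006)
if t.sum(): print("tube s",np.percentile(a[t],[1,99]),"z",np.median(W[t][:,2]))
mo=(abs(l)<.03)&(abs(W[...,2]-.086)<.005)&(a<-.08)
if mo.sum(): print("mouth s",np.percentile(a[mo],[1,99]))
b=(H>105)&(H<122)&(S>150)&(W[...,2]>.14)&(W[...,2]<.26)
if b.sum()>200:
    A=np.c_[a[b],np.ones(b.sum())];print("lid tilt",-np.arctan(np.linalg.lstsq(A,W[b][:,2],rcond=None)[0][0]),"z max",W[b][:,2].max())
print(s["time_s"],s["tcp_pos"],"s,lat",(s["tcp_pos"][:2]-O)@e,(s["tcp_pos"][:2]-O)@[e[1],-e[0]],s["wrist_force"].round(1),s["ee_rot"].round(3)[:,2])
E
python3 chk.py wrist3
```

```text
button s -0.04017544857065055 -0.023394675088911836 lat 0.00038160049106403596 z med/max 0.06953625162177206 0.07320166317749172
tube s [-0.11930985 -0.00412188] z 0.0698850145918039
mouth s [-0.13082469 -0.12008442]
lid tilt 0.2908970060576528 z max 0.2161097434251663
7.1667 [0.53146485 0.14400003 0.26972671] s,lat 0.03705802231526162 -0.004305110894386419 [ 0.5 -0.3  0.4] [-0.003 -0.001 -1.   ]
```

View pics/wrist3.png

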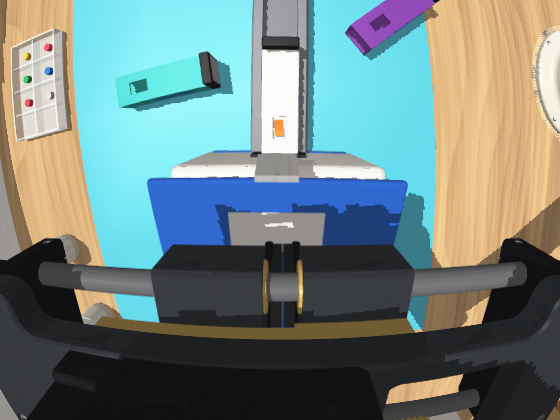

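The nozzle is home (mouth at s = -131 mm), and the orange button shows through the hole at (279,127). The lid pad is at (277,228) under the fingers, with the lid at 0.29 rad. Now I press it.

Call:
drive_tool([
  {"tx":0,"ty":-0.4,"tz":2.7,"ax":0,"ay":0,"az":0,"claw":0},
  {"tx":0,"ty":0,"tz":2.7,"ax":0,"ay":0,"az":0,"claw":0},
  {"tx":0,"ty":0,"tz":0.6,"ax":0,"ay":0,"az":0,"claw":0},
  {"tx":0,"ty":0,"tz":0.6,"ax":0,"ay":0,"az":0,"claw":0},
  {"tx":0,"ty":0,"tz":0.6,"ax":0,"ay":0,"az":0,"claw":0},
])

```text
time_s: 7.63
tcp_pos: [0.5368, 0.1411, 0.2001]
ee_rot: [[-0.09, -0.996, 0.001], [-0.996, 0.09, -0.0], [-0.0, -0.001, -1.0]]
wrist_force: [0.9, 0.1, 1.0]
gripper_width: 0.007
gripper_force: 0.3
```

Call:
drive_tool([
  {"tx":0,"ty":0,"tz":0.5,"ax":0,"ay":0,"az":0,"claw":0},
  {"tx":0,"ty":0,"tz":0.5,"ax":0,"ay":0,"az":0,"claw":0},
  {"tx":0,"ty":0,"tz":0.5,"ax":0,"ay":0,"az":0,"claw":0},
])

```text
time_s: 7.88
tcp_pos: [0.5367, 0.1418, 0.1851]
ee_rot: [[-0.089, -0.996, 0.002], [-0.996, 0.089, 0.001], [-0.001, -0.002, -1.0]]
wrist_force: [-0.4, -0.0, -0.5]
gripper_width: 0.006
gripper_force: 0.2
```

Call:
drive_tool([
  {"tx":0,"ty":0,"tz":0.5,"ax":0,"ay":0,"az":0,"claw":0},
  {"tx":0,"ty":0,"tz":0.5,"ax":0,"ay":0,"az":0,"claw":0},
  {"tx":0,"ty":0,"tz":0.2,"ax":0,"ay":0,"az":0,"claw":0},
])

```text
time_s: 8.13
tcp_pos: [0.5359, 0.1417, 0.1718]
ee_rot: [[-0.089, -0.996, -0.001], [-0.996, 0.089, -0.0], [0.0, 0.001, -1.0]]
wrist_force: [0.6, -0.1, 0.9]
gripper_width: 0.004
gripper_force: 0.2
```

Call:
drive_tool([
  {"tx":0,"ty":0,"tz":0.4,"ax":0,"ay":0,"az":0,"claw":0},
  {"tx":0,"ty":0,"tz":0.3,"ax":0,"ay":0,"az":0,"claw":0},
])

```text
time_s: 8.3
tcp_pos: [0.5363, 0.1417, 0.1656]
ee_rot: [[-0.089, -0.996, 0.0], [-0.996, 0.089, -0.0], [0.0, -0.0, -1.0]]
wrist_force: [-2.9, -0.7, 7.9]
gripper_width: 0.003
gripper_force: 3.7
```

Call:
drive_tool([
  {"tx":0,"ty":0,"tz":0.2,"ax":0,"ay":0,"az":0,"claw":0},
  {"tx":0,"ty":0,"tz":0.2,"ax":0,"ay":0,"az":0,"claw":0},
])

```text
time_s: 8.47
tcp_pos: [0.5363, 0.1415, 0.1631]
ee_rot: [[-0.088, -0.996, 0.001], [-0.996, 0.088, -0.001], [0.001, -0.001, -1.0]]
wrist_force: [-3.4, -1.0, 8.2]
gripper_width: 0.004
gripper_force: 4.0
```

Call:
drive_tool([
  {"tx":0,"ty":0,"tz":0.15,"ax":0,"ay":0,"az":0,"claw":0},
  {"tx":0,"ty":0,"tz":0.1,"ax":0,"ay":0,"az":0,"claw":0},
])

```text
time_s: 8.63
tcp_pos: [0.5363, 0.1413, 0.1605]
ee_rot: [[-0.088, -0.996, 0.001], [-0.996, 0.088, -0.001], [0.001, -0.001, -1.0]]
wrist_force: [-2.7, -2.4, 6.9]
gripper_width: 0.004
gripper_force: 3.5
```

Call:
drive_tool([
  {"tx":0,"ty":0,"tz":0.15,"ax":0,"ay":0,"az":0,"claw":0},
  {"tx":0,"ty":0,"tz":0,"ax":0,"ay":0,"az":0,"claw":0},
])

```text
time_s: 8.8
tcp_pos: [0.5362, 0.1412, 0.1586]
ee_rot: [[-0.088, -0.996, 0.0], [-0.996, 0.088, -0.001], [0.001, -0.0, -1.0]]
wrist_force: [-2.0, -1.3, 4.9]
gripper_width: 0.001
gripper_force: 2.7
```

Call:
drive_tool([
  {"tx":0,"ty":0,"tz":0.1,"ax":0,"ay":0,"az":0,"claw":0},
  {"tx":0,"ty":0,"tz":0,"ax":0,"ay":0,"az":0,"claw":0},
])

```text
time_s: 8.97
tcp_pos: [0.5362, 0.1412, 0.1584]
ee_rot: [[-0.088, -0.996, 0.001], [-0.996, 0.088, -0.001], [0.001, -0.001, -1.0]]
wrist_force: [-3.7, -2.0, 8.5]
gripper_width: 0.007
gripper_force: 4.6
```

Call:
drive_tool([
  {"tx":0,"ty":0,"tz":0.1,"ax":0,"ay":0,"az":0,"claw":0},
  {"tx":0,"ty":0,"tz":0,"ax":0,"ay":0,"az":0,"claw":0},
])

```text
time_s: 9.13
tcp_pos: [0.5363, 0.1412, 0.1583]
ee_rot: [[-0.088, -0.996, 0.001], [-0.996, 0.088, -0.001], [0.001, -0.001, -1.0]]
wrist_force: [-5.4, -2.0, 13.2]
gripper_width: 0.008
gripper_force: 6.6
```

Call:
drive_tool([
  {"tx":0,"ty":0,"tz":0.1,"ax":0,"ay":0,"az":0,"claw":0},
  {"tx":0,"ty":0,"tz":0,"ax":0,"ay":0,"az":0,"claw":0},
])

```text
time_s: 9.3
tcp_pos: [0.5363, 0.1412, 0.1582]
ee_rot: [[-0.088, -0.996, 0.002], [-0.996, 0.088, -0.001], [0.001, -0.002, -1.0]]
wrist_force: [-6.9, -1.9, 16.8]
gripper_width: 0.003
gripper_force: 8.6
```

Call:
drive_tool([
  {"tx":0,"ty":0,"tz":-1,"ax":0,"ay":0,"az":0,"claw":0},
  {"tx":0,"ty":0,"tz":-3,"ax":0,"ay":0,"az":0,"claw":0},
  {"tx":0,"ty":0,"tz":-3.5,"ax":0,"ay":0,"az":0,"claw":0},
  {"tx":0,"ty":0,"tz":-3.5,"ax":0,"ay":0,"az":0,"claw":0},
  {"tx":0,"ty":0,"tz":0,"ax":0,"ay":0,"az":0,"claw":0},
  {"tx":0,"ty":0,"tz":0,"ax":0,"ay":0,"az":0,"claw":0},
])

```text
time_s: 9.8
tcp_pos: [0.5372, 0.1424, 0.267]
ee_rot: [[-0.089, -0.996, 0.005], [-0.996, 0.089, 0.003], [-0.004, -0.005, -1.0]]
wrist_force: [-1.0, -0.0, -0.4]
gripper_width: 0.007
gripper_force: 0.0
```

```bash
python3 chk.py wrist4
```

```text
button s -0.04023851983165167 -0.02361023735228384 lat -0.00010003817080668933 z med/max 0.06975716310089317 0.07364459851895316
tube s [-0.11867859 -0.00925812] z 0.06988077913354698
mouth s [-0.13135696 -0.12020708]
lid tilt 0.0029149074898486217 z max 0.16099260507126534
9.8 [0.53718954 0.14244512 0.26696883] s,lat 0.03605869242693613 0.0015422064704194915 [-1.  -0.  -0.4] [ 0.005  0.003 -1.   ]
```

View pics/wrist4.png

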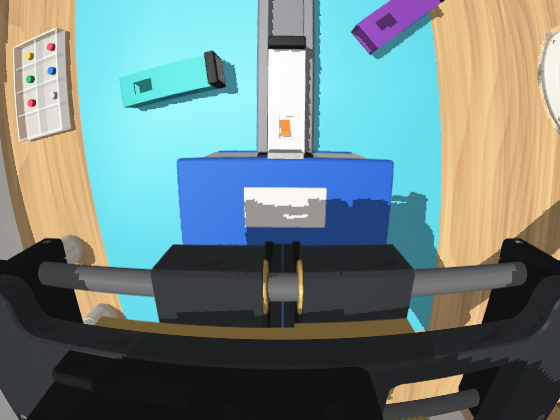

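The lid lies flat (0.003 rad with nothing touching it), its front edge at row 157. The nozzle is still home, with the orange button in its hole at (285,127). The robot is clear of everything, so I hand the job in.

```bash
python3 -c "
from station import finish_job; print(finish_job())"
```

```text
the job is handed in; nothing more can be done
None
```

The job is handed in at about 10 s of the 51 s allowed: the nozzle is home with the orange button up through its hole, the filter lid is latched shut (0.003 rad with nothing touching it), and no bystander was touched.

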